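# Put the grinding point back in its slide-lid case

## Robot

A 6-joint arm with a two-finger parallel gripper is mounted at the origin on the work surface. World frame = base frame: x ahead of the robot, y to its left, z up, the work surface at z = 0. Lengths are in m, angles in rad, forces in N, time in s.
With the tool pointing down it reaches from about 0.325 to 0.775 m from the base axis. Payload 5.5 kg.
Tool frame: the origin (TCP) lies between the finger pads; the fingertips stand 8 mm ahead of it and the grasp point (between the pads) lies 11 mm behind it; z points along the fingers, y is the line along which they close (so a half turn about z gives the same grasp; the last joint's range is limited). The gripper opens to 88 mm and grips with 3 to 60 N. Pads are 20 mm wide; open, the fingers measure 115 mm over their backs; the gripper's body (75 mm by 178 mm) begins 61 mm behind the grasp point.
Start: joints at [1.116, 0.091, 1.231, -0, 1.82, -0.057], TCP at [0.232, 0.553, 0.231] pointing down, gripper open.
Joint ranges: [-2.87, 2.87], [-0.86, 2.18], [0.17, 2.46], [-1.51, 4.65], [0.06, 2.69], [-2.65, 2.65]. Speed limits (rad/s): [2.57, 2.57, 3.01, 3.14, 3.14, 3.14].

## Interface

Orientations are given as a unit quaternion [x, y, z, w].
In Python, from rig import readout, imaging, job, models gives the robot as it stands.
- The arm moves only by the tool drive_tool, never from a script. Its argument "motion" is a list of rows, each an object with "rot": the turn, a rotation vector about the tool's x, y, z in degrees, a list of three; "offset": the shift along the tool's x, y, z in mm, a list of three; "fingers": the closure, from -1 (fully open) to 1 (shut), so that 0 is half open. In form: [{"rot": [rx, ry, rz], "offset": [x, y, z], "fingers": fingers}, ...]. A call has 1 to 20 rows; each row shifts and turns the commanded pose from where the row before left it, along the tool's axes as they then stand; what a row does not reach is not made up. A row lasts 1/12 s, in which the tool goes at most 41.7 mm and 7.16 degrees, less where a joint would pass 70% of its speed; a pose out of reach is approached as far as the arm can. A call with a gripper value outside its range is refused whole. The fingers move at their own pace and stop on an object; "squeeze" is the grip in N (left out, the last holds). Time passes only in rows, so rows that do not move let the fingers close. It gives the time, the measured TCP pose, the force, the opening and the grip force at its end, in the units of the state.
- readout.state(): the state, without advancing time (a new reading comes with each control period).
- imaging.snapshot(name): name is "scene" or "top"; returns the picture (420x560x3 uint8, red, green, blue); there is no depth.
- imaging.camera_model(name): a dict with "vertical_fov" (degrees; the focal length in pixels is half the picture's height over the tangent of half this angle, whatever the lens; pixels are square), "cx", "cy" (the principal point, pixels), "k1" (the pictures are not rectified: a ray, as slopes to the right and down, at radius r is drawn at 1 + k1 r^2 times it, then the intrinsics apply), "R" (3x3) and "t" (3): a world point X has camera coordinates R X + t. Camera axes: x right, y down, z forward; pixel columns grow to the right and rows downward; lengths in m; the calibration is good to about 2 mm. A picture is of the moment at which its call begins. camera_model takes no time and is no camera call.
- job.close_job(): hands the job in; it is judged then, once.
Trained networks look in the newest picture that a camera, given by its name, has taken for a name from the list of things; names that differ only in an ending like _2 or _b are one class to them, and where a whole thing is asked for, a point or a joint stands for the part that bears it (a point fixed in the world has none). Each returns a list of dicts, best first, with "conf" (0 to 1); they miss things now and then, are a little off and sometimes report something else, mostly with a low value. They report only what shows in the picture. A call takes as long as a camera call. They do not tell look-alikes from the thing itself.
- models.find_in(camera, target): "box" ([left, top, right, bottom] in pixels, round what is visible of it).
- models.tip_of(camera, target): "uv" ([column, row] in pixels: a listed point, or the origin of a listed thing).
The state is a dict: "time": time; "qpos": joint angles; "joint_velocities": joint speeds; "joint_torque": joint torques, N m; "eef_pos": TCP position; "tcp_rot": TCP orientation; "contact_force": force on the tool from outside, world axes, zero at the start; "moment": the same for the moment, N m; "width": finger opening in m; "grip_force": force on a finger pad.
Only numpy, scipy, OpenCV 4.12 (cv2) and the standard library are available. Lean on these libraries where they do the work, as an engineer would, in place of code of your own. Each camera call takes 0.05 s, during which the arm holds its last target. There are 200 camera calls.

## Task

Draw the cover of the wooden case back to its stop, lay the grinding point that is lying on the bench in the empty place in the middle, the same way round as the other two with its shank down in the slot, and slide the cover fully home again to keep the sand out. The stone chips easily, so set it down rather than drop it, and leave the other two points, the pliers, the file and the sand core where they are.

Things in the scene. Friction and masses are not known exactly. Their poses are not given: they have to be found in the camera images.
- case: Plywood slide-lid case for mounted grinding points, fixed to the bench. Outside 188 (x) by 162 (y) by 47 mm high, plus steel feet 20 mm out on the x sides. Origin: centre of the underside, z up, turned at most 0.4 rad from the world axes. Inner floor 6 mm over the bench; inside 160 by 138 mm (y = -69 to +69); cover's underside 31 mm over the floor. Two small points lie in it at x = -64 and +64 mm
- cover (a joint): Travel in m of the flat plywood cover (166 by 150 mm, 5 mm thick, top face 42 mm over the bench) in its grooves: 0 = fully closed against the +y end, 0.125 = drawn out to its stop towards the case's -y. Starts 0 to 45 mm open. Slides at about 2 to 3 N and stays where left. At the stop the inside is open from case y = -50 to +69 mm
- cover_grip (a point): Middle of the wooden finger strip on the cover, 70 mm long (case's x), 12 mm thick (case's y), standing 16 mm above the cover, its top 58 mm over the bench. This point is 51 mm over the bench, at case x = 0, y = -48 mm minus the cover's travel
- empty_slot (a point): Middle of the mouth of the empty middle slot (case x = 0, y = -19 mm, 24 mm over the bench) of the wooden comb that runs across the case: 28 mm wide (y = -33 to -5 mm), 18 mm high above the inner floor, three slots 14 mm wide at x = -64, 0, +64 mm, open at the top and down to the floor. The 6 mm shanks lie along y in the slots
- head_place (a point): Where the middle of the loose point's head comes to lie: case x = 0, y = +34 mm, 18.5 mm over the bench (12.5 mm over the inner floor). The heads lie on the flat floor of the open bay between comb (y = -5 mm) and end wall (y = +69 mm), no dividers, noses to the case's +y; any y from 20 to 44 mm fits. The neighbouring heads begin 54 mm to either side
- loose_point: The grinding point to put away, lying level on the bench to the left (+y) of the case: grey stone head 25 mm in diameter, 50 mm long, the nose rounded off (cylindrical for the 34 mm next to the shank), steel shank 6 mm by 40 mm; 50 to 90 g. Origin on the axis at the head's middle; x axis towards the nose (nose +25 mm, shank end -65 mm), within 0.6 rad of the world's +y
- shank_end (a point): Free end of that point's shank, on the axis
- cylinder_point: Smaller point already in the case at x = -64 mm: cylindrical head 18 mm in diameter, 32 mm long, shank 6 mm by 40 mm. Origin on the axis at the head's middle, x axis towards the nose. Leave it there
- tree_point: Smaller point already in the case at x = +64 mm: tapered head 20 mm in diameter, 36 mm long, shank 6 mm by 40 mm. Origin on the axis at the head's middle, x axis towards the nose. Leave it there
- pliers: Red-handled pliers lying on the bench, 180 mm long along their x, 55 mm wide, 13 mm high; origin underneath, jaws to +x. Near the loose point, 0.12 m or more nearer to or farther from the robot; leave alone
- file: Flat file with a wooden handle lying beyond the case, 265 mm long along its x, 22 mm wide, 17 mm high; origin underneath; leave alone
- plug_core: Sand-coloured stepped plug core standing on the bench to the right (-y) of the case, 84 mm in diameter, 102 mm high; origin under its centre; leave alone
Mind the look-alikes: they are no part of the job. Of the things like the loose_point, leave any that is blue, green or orange; of the rest the smaller one is meant.

How it is judged:
On the way, in this order (a step that is already met when the one before it is completed fails the run):
1. the cover is drawn back to its stop (at least 115 mm open) (value of joint cover above 0.115 m), for 0.2 s.
2. the point lies released in the empty place, shank in the slot, the cover still back (value of joint cover above 0.09 m and x of shank_end in the frame of case between -0.008 and 0.008 m and y of loose_point in the frame of case between 0.017 and 0.048 m and z of loose_point in the frame of case below 0.022 m and z of shank_end in the frame of case below 0.024 m and angle between the x axis of loose_point and the y axis of case, either way round below 0.35 rad and contact force between the fingers and loose_point below 0.05 N and linear speed of loose_point below 0.03 m/s), for 0.2 s.
At the end, for the whole second after the job is handed in: Cover within 3 mm of fully closed; the grinding point at rest in the middle place, nose to the case's +y (origin at y 17 to 48 mm) and head on the floor (origin under 22 mm above the bench), shank end within 8 mm of the slot's middle line and under 24 mm high, axis within 0.35 rad of the slot's (value of joint cover below 0.003 m and x of shank_end in the frame of case between -0.008 and 0.008 m and y of loose_point in the frame of case between 0.017 and 0.048 m and z of loose_point in the frame of case below 0.022 m and z of shank_end in the frame of case below 0.024 m and angle between the x axis of loose_point and the y axis of case, either way round below 0.35 rad and linear speed of loose_point below 0.02 m/s); the robot touches nothing.
It fails at once if the grinding point is dropped or thrown (faster than 0.6 m/s with no finger on it) (linear speed of loose_point above 0.6 m/s and contact force between the fingers and loose_point below 0.01 N).
It fails at once if one of the other two points in the case is moved more than 20 mm (distance of any of cylinder_point, tree_point from where it was at the start of the episode above 0.02 m).
It fails at once if the pliers, the file or the sand core is moved more than 30 mm (distance of any of pliers, file, plug_core from where it was at the start of the episode above 0.03 m).
It also fails if it takes over 61 s, if anything falls off the work surface, if the arm or the gripper's body presses on something with over 40 N, if the wrist force passes 120 N, or if a joint passes its speed limit or range.

## Working session

There is one attempt and no reset: what is moved stays moved. The work goes in short steps, Python scripts to look and compute and a tool call to move; the robot and the scene stay as the last step left them, time stands still between calls to the robot, and variables do not carry over. Pictures are saved under pics/ and viewed, at most 10 in all, crops included, and the job is handed in when it is done.

Besides the shell and the picture viewer there is one more tool, called after "Emit:" as a command line: name --argument value ..., lists and objects as JSON in quotes. drive_tool: Moves the arm, as the interface text tells. Its arguments: {"type":"object","properties":{"motion":{"type":"array","items":{"type":"object","properties":{"rot":{"type":"array","items":{"type":"number"}},"offset":{"type":"array","items":{"type":"number"}},"fingers":{"type":"number"}}}},"squeeze":{"type":"number"}},"required":["motion"]}

```bash
mkdir -p pics; cat > h.py <<'E'
import numpy as np, cv2
from rig import readout, imaging, job, models
from scipy.spatial.transform import Rotation as Ro
def K(m):
    f=210/np.tan(np.radians(m["vertical_fov"])/2); return f
def ray(cam,uv):
    m=imaging.camera_model(cam); f=K(m)
    d=np.array([(uv[0]-m["cx"])/f,(uv[1]-m["cy"])/f]); s=d.copy()
    for _ in range(30): s=d/(1+m["k1"]*(s@s))
    R=np.array(m["R"]);t=np.array(m["t"])
    return -R.T@t, R.T@np.array([s[0],s[1],1])
def atz(cam,uv,z):
    c,d=ray(cam,uv); return c+d*(z-c[2])/d[2]
def tri(a,b):
    (c1,d1),(c2,d2)=ray("scene",a),ray("top",b)
    A=np.stack([d1,-d2],1); s=np.linalg.lstsq(A,c2-c1,rcond=None)[0]
    p,q=c1+s[0]*d1,c2+s[1]*d2
    return (p+q)/2,np.linalg.norm(p-q)
def proj(cam,X):
    m=imaging.camera_model(cam); f=K(m)
    c=np.array(m["R"])@X+np.array(m["t"]); s=c[:2]/c[2]; s=s*(1+m["k1"]*(s@s))
    return s*f+[m["cx"],m["cy"]]
def save(cam,name,crop=None,k=1):
    im=imaging.snapshot(cam)
    if crop: l,t,r,b=crop; im=im[t:b,l:r]
    im=cv2.resize(im,None,fx=k,fy=k,interpolation=cv2.INTER_CUBIC)
    cv2.imwrite(f"pics/{name}.png",im[:,:,::-1])
E
cat > a.py <<'E'
from h import *
for c in ("scene","top"):
    save(c,c+"0")
    m=imaging.camera_model(c); print(c,m["vertical_fov"],np.round(-np.array(m["R"]).T@np.array(m["t"]),3))
    for n in ("loose_point","shank_end","cover_grip","empty_slot","head_place","case","cylinder_point","tree_point","pliers"):
        print(n,[(np.round(d["uv"],1).tolist(),round(d["conf"],2)) for d in models.tip_of(c,n)[:4]])
print(readout.state())
E
python3 a.py
```

```text
scene 56.398568872111426 [0.817 0.466 1.044]
loose_point [([370.4, 338.0], 0.92), ([399.5, 293.8], 0.79), ([459.6, 326.2], 0.68), ([362.3, 293.9], 0.58)]
shank_end [([415.2, 265.4], 0.92), ([356.7, 243.9], 0.75), ([455.2, 303.6], 0.73), ([387.6, 365.3], 0.71)]
cover_grip [([277.8, 192.0], 0.58)]
empty_slot [([280.5, 205.2], 0.82)]
head_place [([282.5, 220.2], 0.8), ([280.4, 217.2], 0.24)]
case [([280.8, 218.8], 0.95)]
cylinder_point []
tree_point []
pliers []
top 45.189375524433956 [0.238 0.011 1.767]
loose_point [([135.9, 293.3], 0.71), ([216.0, 258.3], 0.63), ([165.4, 223.9], 0.52), ([198.4, 241.4], 0.51)]
shank_end [([140.2, 225.1], 0.76), ([149.4, 302.5], 0.53), ([190.6, 293.0], 0.52), ([233.9, 263.0], 0.52)]
cover_grip [([299.6, 228.3], 0.65)]
empty_slot [([296.4, 225.0], 0.58)]
head_place [([281.0, 218.4], 0.65)]
case [([257.6, 166.4], 0.73)]
cylinder_point []
tree_point [([205.1, 200.1], 0.68)]
pliers [([205.2, 196.6], 0.66)]
{'time': 1.0, 'qpos': array([ 1.11630963e+00,  9.11162817e-02,  1.23071591e+00, -1.42146137e-05,
        1.81978052e+00, -5.66595730e-02]), 'joint_velocities': array([-0.00239225,  0.00030601, -0.0002356 , -0.0004067 ,  0.00092709,
       -0.00092018]), 'joint_torque': array([-1.80791551e-03, -4.46208072e+01, -4.06511772e+01,  6.96265628e-02,
        1.97268353e-02, -3.53912253e-05]), 'eef_pos': array([0.23244053, 0.55316476, 0.23061247]), 'tcp_rot': array([ 1.97606148e-01,  9.80281495e-01, -1.14465613e-05,  4.12856960e-06]), 'contact_force': array([ 0.28133026, -0.7167114 , -0.02915978]), 'moment': array([ 0.0482853 , -0.01547533, -0.04513007]), 'grip_force': 0.0, 'width': 0.08777356840503554}
```

View pics/scene0.png

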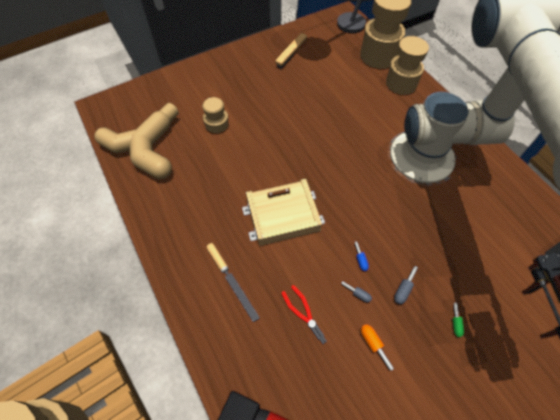

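View pics/top0.png

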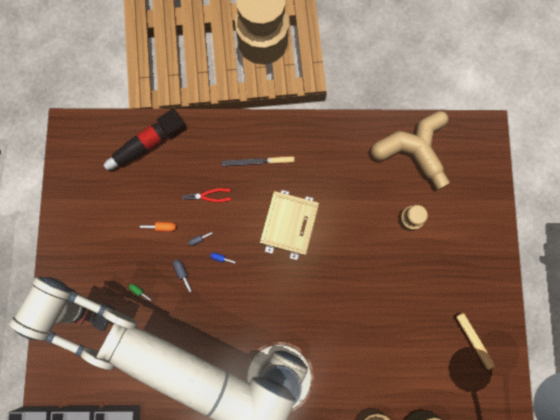

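The scene view shows the case at about (284,211) with its finger strip at (279,193). Candidates like the loose point, by scene pixel:
- blue (362,258), green (458,322) and orange (373,340): excluded by colour.
- large grey (404,291) and small grey (362,294): the small one fits, as the smaller of the two greys.

I'll confirm that in an enlarged crop.

```bash
python3 - <<'E'
from h import *
save("scene","crop1",(235,170,425,312),4)
im=imaging.snapshot("top")[175:275,170:330]
cv2.imwrite("pics/crop2.png",cv2.resize(im,None,fx=5,fy=5,interpolation=cv2.INTER_CUBIC)[:,:,::-1])
E
```

```text
(no output)
```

View pics/crop1.png

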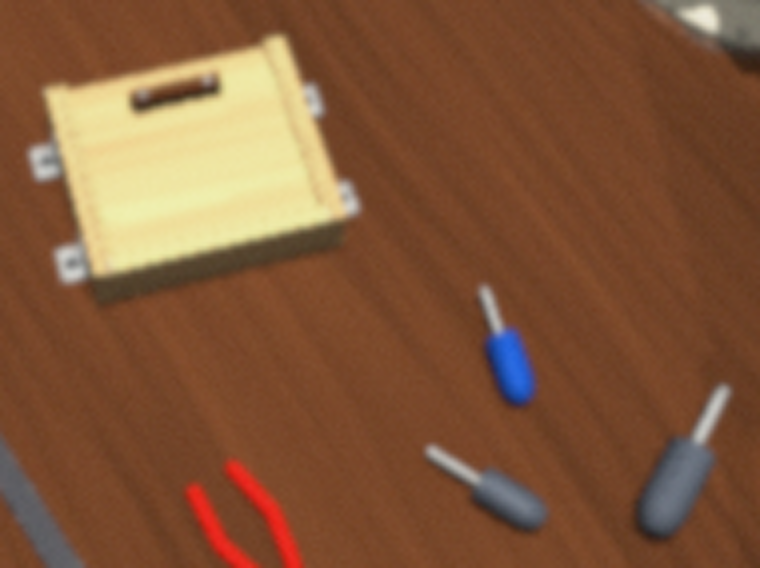

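View pics/crop2.png

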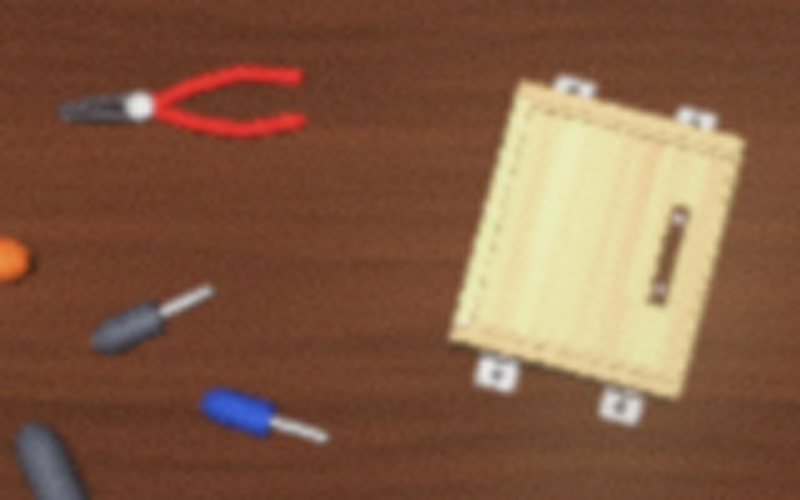

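The crop confirms it: the small grey point is at scene (362,294), with shank end at (343,282) and nose at (371,300). The larger grey one is at (404,291) and the blue one at (362,258). Next I triangulate.

```bash
python3 - <<'E'
from h import *
S=lambda x,y:[(x+.5)/4-.5+235,(y+.5)/4-.5+170]
T=lambda x,y:[(x+.5)/5-.5+170,(y+.5)/5-.5+175]
P=dict(A=(S(45,90),T(745,138)),B=(S(285,38),T(680,398)),C=(S(343,220),T(450,340)),D=(S(97,275),T(520,82)),
grip=(S(175,90),T(670,254)),shank=(S(430,450),T(210,290)),junc=(S(478,487),T(160,313)),nose=(S(545,520),T(93,343)))
X={}
for k,(a,b) in P.items():
    X[k],e=tri(a,b); print(k,np.round(X[k]*1000,1),"gap",round(e*1000,1))
L=dict(A=(.094,-.081),B=(-.094,-.081),C=(-.094,.081),D=(.094,.081))
M=np.array([L[k] for k in "ABCD"]);
def fit(Q):
    c=Q.mean(0); th=np.angle(sum((q@[1,1j])*np.conj(m@[1,1j]) for q,m in zip(Q-c,M)))
    R=np.array([[np.cos(th),-np.sin(th)],[np.sin(th),np.cos(th)]]); return c,th,Q-(c+M@R.T)
for n,Q in (("tri",np.array([X[k][:2] for k in "ABCD"])),("scene",np.array([atz("scene",P[k][0],.047)[:2] for k in "ABCD"])),("top",np.array([atz("top",P[k][1],.047)[:2] for k in "ABCD"]))):
    c,th,r=fit(Q); print(n,np.round(c*1000,1),round(th,4),np.round(r*1000,1).tolist())
    R=np.array([[np.cos(th),-np.sin(th)],[np.sin(th),np.cos(th)]])
    print(" grip in case", np.round(R.T@((X["grip"][:2] if n=="tri" else atz(n,P["grip"][n=="top"],.058)[:2])-c)*1000,1))
for n,i in (("scene",0),("top",1)):
    s,j,o=[atz(n,P[k][i],.0125)[:2] for k in("shank","junc","nose")]
    d=o-s; print(n,"loose",np.round(np.array([s,j,o])*1000,1).tolist(),"yaw from y",np.arctan2(-d[0],d[1]),np.linalg.norm(j-s),np.linalg.norm(d))
E
```

```text
A [ 588.9 -138.2   46.6] gap 1.5
B [406.9 -90.2  44.9] gap 4.0
C [449.8  65.3  38.2] gap 2.1
D [628.6  18.4  48. ] gap 1.0
grip [506.1 -84.8  54.3] gap 1.1
shank [486.9 235.4  14.1] gap 1.0
junc [471.3 271.7   6.3] gap 2.6
nose [449.  315.8  17.6] gap 1.9
tri [518.5 -36.2] -0.2577 [[0.1, 0.3], [-0.1, 0.3], [1.5, -0.8], [-1.5, 0.2]]
 grip in case [  0.4 -50.2]
scene [519.2 -34.6] -0.2721 [[0.5, 0.5], [-0.4, -0.1], [3.2, -0.7], [-3.4, 0.2]]
 grip in case [  1.  -49.3]
top [518.7 -36.6] -0.2526 [[-0.0, -0.1], [0.7, -0.0], [0.1, 0.4], [-0.7, -0.3]]
 grip in case [ -0.2 -50.1]
scene loose [[486.1, 235.4], [472.6, 273.9], [446.6, 315.8]] yaw from y 0.45722502001803633 0.04076444510267411 0.08956606585730188
top loose [[487.5, 235.2], [471.2, 269.8], [450.1, 315.8]] yaw from y 0.4336977263681006 0.03815977869134383 0.08883898572324127
```

Both views agree:
- **Case:** centre (518.7, −36.2) mm, yaw −0.256 rad, cover about 2 mm open.
- **Loose point:** heading 0.445 rad from +y, lying level at about 12.5 mm.

I move over the strip first.

Emit:
drive_tool --motion '[{"rot": [0, 0, -4.05], "offset": [0, 0, 0], "fingers": 0.1}, {"rot": [0, 0, -4.05], "offset": [0, 0, 0], "fingers": 0.1}, {"rot": [0, 0, 0], "offset": [-23.7, -30.4, 7.2], "fingers": 0.1}, {"rot": [0, 0, 0], "offset": [-23.7, -30.4, 7.2], "fingers": 0.1}, {"rot": [0, 0, 0], "offset": [-23.7, -30.4, 7.2], "fingers": 0.1}, {"rot": [0, 0, 0], "offset": [-23.7, -30.4, 7.2], "fingers": 0.1}, {"rot": [0, 0, 0], "offset": [-23.7, -30.4, 7.2], "fingers": 0.1}, {"rot": [0, 0, 0], "offset": [-23.7, -30.4, 7.2], "fingers": 0.1}, {"rot": [0, 0, 0], "offset": [-23.7, -30.4, 7.2], "fingers": 0.1}, {"rot": [0, 0, 0], "offset": [-23.7, -30.4, 7.2], "fingers": 0.1}, {"rot": [0, 0, 0], "offset": [-23.7, -30.4, 7.2], "fingers": 0.1}, {"rot": [0, 0, 0], "offset": [-23.7, -30.4, 7.2], "fingers": 0.1}, {"rot": [0, 0, 0], "offset": [-23.7, -30.4, 7.2], "fingers": 0.1}, {"rot": [0, 0, 0], "offset": [-23.7, -30.4, 7.2], "fingers": 0.1}, {"rot": [0, 0, 0], "offset": [-23.7, -30.4, 7.2], "fingers": 0.1}, {"rot": [0, 0, 0], "offset": [-23.7, -30.4, 7.2], "fingers": 0.1}, {"rot": [0, 0, 0], "offset": [-23.7, -30.4, 7.2], "fingers": 0.1}, {"rot": [0, 0, 0], "offset": [-23.7, -30.4, 7.2], "fingers": 0.1}, {"rot": [0, 0, 0], "offset": [-23.7, -30.4, 7.2], "fingers": 0.1}, {"rot": [0, 0, 0], "offset": [-23.7, -30.4, 7.2], "fingers": 0.1}]' --squeeze 15

```text
time: 2.77
eef_pos: [0.5068, -0.0864, 0.1009]
tcp_rot: [0.128, 0.992, 0.0, 0.0]
contact_force: [1.2, 0.3, 0.5]
width: 0.0394
grip_force: 0.0
```

Emit:
drive_tool --motion '[{"rot": [0, 0, 0], "offset": [0, 0, 0], "fingers": 0.1}, {"rot": [0, 0, 0], "offset": [0, 0, 0], "fingers": 0.1}]'

```text
time: 2.93
eef_pos: [0.5061, -0.0859, 0.1001]
tcp_rot: [0.13, 0.992, 0.0, -0.001]
contact_force: [0.6, 0.6, -0.6]
width: 0.0391
grip_force: 0.0
```

Emit:
drive_tool --motion '[{"rot": [0, 0, 0], "offset": [0, 0, 20], "fingers": 0.1}, {"rot": [0, 0, 0], "offset": [0, 0, 15], "fingers": 0.1}, {"rot": [0, 0, 0], "offset": [0, 0, 8], "fingers": 0.1}, {"rot": [0, 0, 0], "offset": [0, 0, 4], "fingers": 0.1}, {"rot": [0, 0, 0], "offset": [0, 0, 0], "fingers": 1}, {"rot": [0, 0, 0], "offset": [0, 0, 0], "fingers": 1}, {"rot": [0, 0, 0], "offset": [0, 0, 0], "fingers": 1}, {"rot": [0, 0, 0], "offset": [0, 0, 0], "fingers": 1}]'

```text
time: 3.6
eef_pos: [0.5069, -0.0843, 0.0552]
tcp_rot: [0.128, 0.992, -0.0, 0.001]
contact_force: [0.4, 0.0, 0.2]
width: 0.0163
grip_force: 0.0
```

Emit:
drive_tool --motion '[{"rot": [0, 0, 0], "offset": [0, 0, 0], "fingers": 1}, {"rot": [0, 0, 0], "offset": [0, 0, 0], "fingers": 1}, {"rot": [0, 0, 0], "offset": [0, 0, 0], "fingers": 1}]'

```text
time: 3.85
eef_pos: [0.5068, -0.0844, 0.055]
tcp_rot: [0.128, 0.992, 0.0, 0.001]
contact_force: [-0.7, 0.1, 3.6]
width: 0.0118
grip_force: 15.0
```

Emit:
drive_tool --motion '[{"rot": [0, 0, 0], "offset": [0, -8, 0], "fingers": 1}, {"rot": [0, 0, 0], "offset": [0, -16, 0], "fingers": 1}, {"rot": [0, 0, 0], "offset": [0, -16, 0], "fingers": 1}, {"rot": [0, 0, 0], "offset": [0, -16, 0], "fingers": 1}, {"rot": [0, 0, 0], "offset": [0, -16, 0], "fingers": 1}, {"rot": [0, 0, 0], "offset": [0, -16, 0], "fingers": 1}, {"rot": [0, 0, 0], "offset": [0, -16, 0], "fingers": 1}, {"rot": [0, 0, 0], "offset": [0, -10, 0], "fingers": 1}, {"rot": [0, 0, 0], "offset": [0, -6, 0], "fingers": 1}, {"rot": [0, 0, 0], "offset": [0, -3, 0], "fingers": 1}, {"rot": [0, 0, 0], "offset": [0, 0, 0], "fingers": 1}, {"rot": [0, 0, 0], "offset": [0, 0, 0], "fingers": 1}]'

```text
time: 4.85
eef_pos: [0.4753, -0.2031, 0.0549]
tcp_rot: [0.128, 0.992, 0.001, 0.0]
contact_force: [-0.9, 4.4, 7.2]
width: 0.0119
grip_force: 15.0
```

Emit:
drive_tool --motion '[{"rot": [0, 0, 0], "offset": [0, 0, 0], "fingers": 0.1}, {"rot": [0, 0, 0], "offset": [0, 0, 0], "fingers": 0.1}, {"rot": [0, 0, 0], "offset": [0, 0, -5], "fingers": -0.36}, {"rot": [0, 0, 0], "offset": [0, 0, -15], "fingers": -0.36}, {"rot": [0, 0, 7.1], "offset": [0, 0, -20], "fingers": -0.36}, {"rot": [0, 0, 7.1], "offset": [0, 0, -20], "fingers": -0.36}, {"rot": [0, 0, 7.1], "offset": [0, 0, -20], "fingers": -0.36}, {"rot": [0, 0, 7.1], "offset": [0, 0, 0], "fingers": -0.36}, {"rot": [0, 0, 7.1], "offset": [0, 0, 0], "fingers": -0.36}, {"rot": [0, 0, 7.1], "offset": [0, 0, 0], "fingers": -0.36}, {"rot": [0, 0, 7.1], "offset": [0, 0, 0], "fingers": -0.36}]'

```text
time: 5.77
eef_pos: [0.4749, -0.2036, 0.1341]
tcp_rot: [0.535, 0.845, -0.0, -0.0]
contact_force: [-0.1, 0.4, -0.3]
width: 0.0595
grip_force: 0.0
```

Emit:
drive_tool --motion '[{"rot": [0, 0, 0], "offset": [34.5, 15.3, 0], "fingers": -0.36}, {"rot": [0, 0, 0], "offset": [34.5, 15.3, 0], "fingers": -0.36}, {"rot": [0, 0, 0], "offset": [34.5, 15.3, 0], "fingers": -0.36}, {"rot": [0, 0, 0], "offset": [34.5, 15.3, 0], "fingers": -0.36}, {"rot": [0, 0, 0], "offset": [34.5, 15.3, 0], "fingers": -0.36}, {"rot": [0, 0, 0], "offset": [34.5, 15.3, 0], "fingers": -0.36}, {"rot": [0, 0, 0], "offset": [34.5, 15.3, 0], "fingers": -0.36}, {"rot": [0, 0, 0], "offset": [34.5, 15.3, 0], "fingers": -0.36}, {"rot": [0, 0, 0], "offset": [34.5, 15.3, 0], "fingers": -0.36}, {"rot": [0, 0, 0], "offset": [34.5, 15.3, 0], "fingers": -0.36}, {"rot": [0, 0, 0], "offset": [34.5, 15.3, 0], "fingers": -0.36}, {"rot": [0, 0, 0], "offset": [34.5, 15.3, 0], "fingers": -0.36}, {"rot": [0, 0, 0], "offset": [34.5, 15.3, 0], "fingers": -0.36}, {"rot": [0, 0, 0], "offset": [0, 0, 0], "fingers": -0.36}, {"rot": [0, 0, 0], "offset": [0, 0, 0], "fingers": -0.36}]'

```text
time: 7.02
eef_pos: [0.4601, 0.2882, 0.1335]
tcp_rot: [0.531, 0.847, -0.001, -0.0]
contact_force: [0.5, -0.1, 0.5]
width: 0.0593
grip_force: 0.0
```

```bash
python3 - <<'E'
from h import *
a=imaging.snapshot("scene")[170:312,235:425]; b=imaging.snapshot("top")[175:275,170:330]
cv2.imwrite("pics/c3.png",cv2.resize(a,None,fx=4,fy=4,interpolation=cv2.INTER_CUBIC)[:,:,::-1])
cv2.imwrite("pics/c4.png",cv2.resize(b,None,fx=5,fy=5,interpolation=cv2.INTER_CUBIC)[:,:,::-1])
s=readout.state(); print(s["eef_pos"],Ro.from_quat(s["tcp_rot"]).as_matrix().round(4))
for n in ("empty_slot","head_place","cover_grip","cylinder_point","tree_point"):
    for c in ("scene","top"):
        print(n,c,[(np.round(d["uv"],1).tolist(),round(d["conf"],2)) for d in models.tip_of(c,n)[:2]])
E
```

```text
[0.46071024 0.28622769 0.13380733] [[-4.321e-01  9.018e-01 -4.000e-04]
 [ 9.018e-01  4.321e-01 -1.100e-03]
 [-8.000e-04 -8.000e-04 -1.000e+00]]
empty_slot scene [([278.5, 205.2], 0.71), ([266.2, 161.3], 0.48)]
empty_slot top [([295.7, 226.2], 0.57), ([285.1, 207.5], 0.51)]
head_place scene [([362.0, 293.7], 0.75), ([284.1, 222.7], 0.68)]
head_place top [([279.3, 220.0], 0.74)]
cover_grip scene [([267.1, 159.8], 0.85)]
cover_grip top [([338.2, 236.6], 0.91)]
cylinder_point scene [([304.3, 218.9], 0.66)]
cylinder_point top [([275.8, 239.6], 0.65), ([205.2, 197.7], 0.55)]
tree_point scene [([266.4, 225.5], 0.46)]
tree_point top [([289.0, 204.4], 0.55), ([278.1, 239.7], 0.51)]
```

View pics/c3.png

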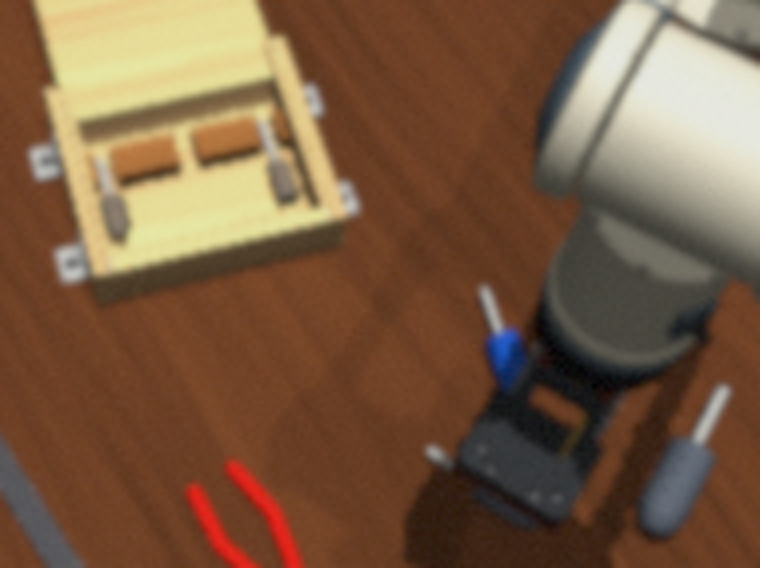

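View pics/c4.png

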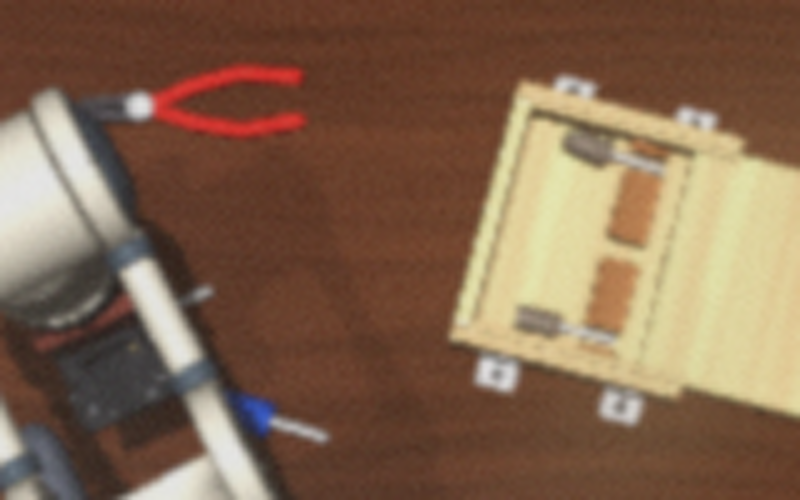

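The cover is back, and the slot mouth is at scene crop (186,150), about (281,207), and top crop (624,251), about (294,225). I'll check that against the predicted pose.

```bash
python3 - <<'E'
from h import *
S=lambda x,y:np.array([(x+.5)/4-.5+235,(y+.5)/4-.5+170])
T=lambda x,y:np.array([(x+.5)/5-.5+170,(y+.5)/5-.5+175])
iS=lambda u:((u-[235,170])+.5)*4-.5
iT=lambda u:((u-[170,175])+.5)*5-.5
print("slot tri",tri(S(186,152),T(624,251)))
th=-.2565;R=np.array([[np.cos(th),-np.sin(th)],[np.sin(th),np.cos(th)]]);c=np.array([.5187,-.0362])
for n,p,z in(("slot",(0,-.019),.024),("b1r",(.007,-.005),.024),("b2l",(-.007,-.005),.024),("b1b",(.007,-.033),.024),("b2b",(-.007,-.033),.024)):
    X=np.r_[c+R@p,z]; print(n,X.round(4),"scene crop",iS(proj("scene",X)).round(),"top crop",iT(proj("top",X)).round())
for uv,k in(((186,152),S),):
    print(R.T@(atz("scene",S(186,152),.024)[:2]-c),R.T@(atz("top",T(624,251),.024)[:2]-c))
E
```

```text
slot tri (array([ 0.51428321, -0.05450275,  0.01444411]), np.float64(0.0017141189603233763))
slot [ 0.5139 -0.0546  0.024 ] scene crop [185. 145.] top crop [624. 250.]
b1r [ 0.5242 -0.0428  0.024 ] scene crop [181. 163.] top crop [607. 236.]
b2l [ 0.5107 -0.0393  0.024 ] scene crop [199. 158.] top crop [602. 255.]
b1b [ 0.5171 -0.0699  0.024 ] scene crop [172. 132.] top crop [646. 246.]
b2b [ 0.5036 -0.0663  0.024 ] scene crop [189. 128.] top crop [641. 265.]
[ 0.00115229 -0.01296339] [-0.00042385 -0.01927711]
```

Emit:
drive_tool --motion '[{"rot": [0, 0, 0], "offset": [1, 1, 30], "fingers": -0.36}, {"rot": [0, 0, 0], "offset": [0, 0, 35], "fingers": -0.36}, {"rot": [0, 0, 0], "offset": [0, 0, 25], "fingers": -0.36}, {"rot": [0, 0, 0], "offset": [0, 0, 15], "fingers": -0.36}, {"rot": [0, 0, 0], "offset": [0, 0, 8], "fingers": -0.36}, {"rot": [0, 0, 0], "offset": [0, 0, 5], "fingers": -0.36}, {"rot": [0, 0, 0], "offset": [0, 0, 0], "fingers": -0.36}, {"rot": [0, 0, 0], "offset": [0, 0, 0], "fingers": -0.36}]'

```text
time: 8.28
eef_pos: [0.4617, 0.2888, 0.0172]
tcp_rot: [0.533, 0.846, 0.001, 0.0]
contact_force: [0.8, 0.9, 0.3]
width: 0.0596
grip_force: 0.0
```

Emit:
drive_tool --motion '[{"rot": [0, 0, 0], "offset": [0, 0, 4.5], "fingers": 0}, {"rot": [0, 0, 0], "offset": [0, 0, 0], "fingers": 0.2}, {"rot": [0, 0, 0], "offset": [0, 0, 0], "fingers": 1}, {"rot": [0, 0, 0], "offset": [0, 0, 0], "fingers": 1}, {"rot": [0, 0, 0], "offset": [0, 0, 0], "fingers": 1}, {"rot": [0, 0, 0], "offset": [0, 0, 0], "fingers": 1}, {"rot": [0, 0, 0], "offset": [0, 0, 0], "fingers": 1}, {"rot": [0, 0, 0], "offset": [0, 0, 0], "fingers": 1}, {"rot": [0, 0, 0], "offset": [0, 0, 0], "fingers": 1}]'

```text
time: 9.03
eef_pos: [0.4613, 0.2885, 0.0118]
tcp_rot: [0.533, 0.846, 0.0, 0.0]
contact_force: [0.8, 0.5, 1.2]
width: 0.0247
grip_force: 15.0
```

Emit:
drive_tool --motion '[{"rot": [0, 0, 0], "offset": [0, 0, -10], "fingers": 1}, {"rot": [0, 0, 0], "offset": [0, 0, -25], "fingers": 1}, {"rot": [0, 0, 6.72], "offset": [0, 0, -35], "fingers": 1}, {"rot": [0, 0, 6.72], "offset": [0, 0, -25], "fingers": 1}, {"rot": [0, 0, 6.72], "offset": [0, 0, -5], "fingers": 1}, {"rot": [0, 0, 6.72], "offset": [0, 0, 0], "fingers": 1}, {"rot": [0, 0, 6.72], "offset": [0, 0, 0], "fingers": 1}, {"rot": [0, 0, 6.72], "offset": [0, 0, 0], "fingers": 1}, {"rot": [0, 0, 0], "offset": [-20, 10.1, 0], "fingers": 1}, {"rot": [0, 0, 0], "offset": [-30, 15.2, 0], "fingers": 1}, {"rot": [0, 0, 0], "offset": [-30, 15.2, 0], "fingers": 1}, {"rot": [0, 0, 0], "offset": [-36, 18.3, 0], "fingers": 1}, {"rot": [0, 0, 0], "offset": [-36, 18.3, 0], "fingers": 1}, {"rot": [0, 0, 0], "offset": [-36, 18.3, 0], "fingers": 1}, {"rot": [0, 0, 0], "offset": [-30, 15.2, 0], "fingers": 1}, {"rot": [0, 0, 0], "offset": [-30, 15.2, 0], "fingers": 1}, {"rot": [0, 0, 0], "offset": [-24, 12.2, 0], "fingers": 1}, {"rot": [0, 0, 0], "offset": [0, 0, 0], "fingers": 1}, {"rot": [0, 0, 0], "offset": [0, 0, 0], "fingers": 1}, {"rot": [0, 0, 0], "offset": [0, 0, 0], "fingers": 1}]'

```text
time: 10.7
eef_pos: [0.5254, -0.0092, 0.1118]
tcp_rot: [0.792, 0.611, 0.0, -0.0]
contact_force: [0.4, 0.3, -1.4]
width: 0.0247
grip_force: 15.0
```

```bash
cat > b.py <<'E'
from h import *
s=readout.state(); th=-.2565;R=np.array([[np.cos(th),-np.sin(th)],[np.sin(th),np.cos(th)]]);c=np.array([.5187,-.0362])
m=Ro.from_quat(s["tcp_rot"]).as_matrix()
print("TCP in case mm",(R.T@(s["eef_pos"][:2]-c)*1000).round(1),"z",s["eef_pos"][2].round(4),"yaw err of tool x vs case y",round(np.arctan2(m[1,0],m[0,0])-th-np.pi/2,4),"tilt",m[2,:2].round(4))
E
python3 b.py; python3 - <<'E'
from h import *
a=imaging.snapshot("scene")[140:260,220:360]; b=imaging.snapshot("top")[180:260,240:340]
a=cv2.resize(a,(700,600),interpolation=cv2.INTER_CUBIC)
cv2.imwrite("pics/c5.png",a[:,:,::-1])
cv2.imwrite("pics/c6.png",cv2.resize(b,(700,560),interpolation=cv2.INTER_CUBIC)[:,:,::-1])
E
```

```text
TCP in case mm [-0.4 27.8] z 0.1118 yaw err of tool x vs case y -0.0005 tilt [ 0.0006 -0.0002]
```

View pics/c5.png

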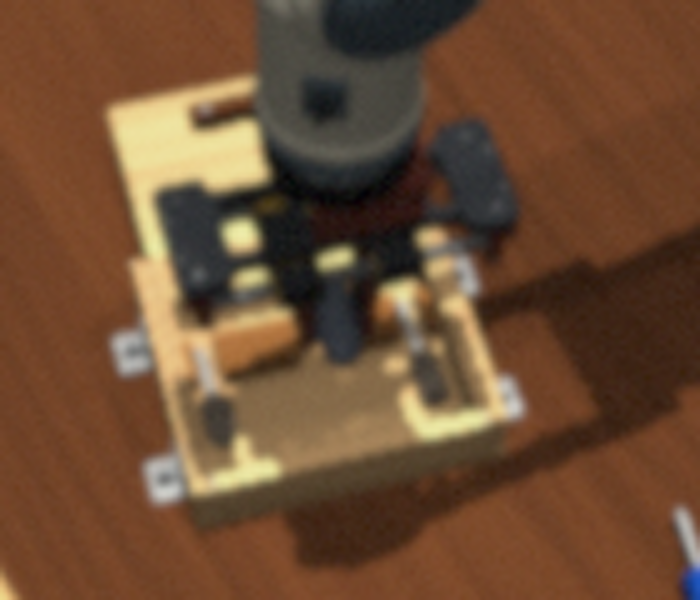

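The head hangs level at scene crop (340,325), nose towards +y and in line with the middle slot. I lower it in two stages.

Emit:
drive_tool --motion '[{"rot": [0, 0, 0], "offset": [0, 0.4, 15], "fingers": 1}, {"rot": [0, 0, 0], "offset": [0, 0, 20], "fingers": 1}, {"rot": [0, 0, 0], "offset": [0, 0, 18], "fingers": 1}, {"rot": [0, 0, 0], "offset": [0, 0, 12], "fingers": 1}, {"rot": [0, 0, 0], "offset": [0, 0, 8], "fingers": 1}, {"rot": [0, 0, 0], "offset": [0, 0, 6], "fingers": 1}, {"rot": [0, 0, 0], "offset": [0, 0, 4], "fingers": 1}, {"rot": [0, 0, 0], "offset": [0, 0, 3], "fingers": 1}, {"rot": [0, 0, 0], "offset": [0, 0, 0], "fingers": 1}, {"rot": [0, 0, 0], "offset": [0, 0, 0], "fingers": 1}]'

```text
time: 11.63
eef_pos: [0.5262, -0.0098, 0.0261]
tcp_rot: [0.792, 0.611, 0.0, 0.0]
contact_force: [-0.2, 0.2, -0.6]
width: 0.0244
grip_force: 15.0
```

```bash
python3 b.py
```

```text
TCP in case mm [ 0.6 27.4] z 0.0261 yaw err of tool x vs case y -0.0003 tilt [0.0002 0.0009]
```

Emit:
drive_tool --motion '[{"rot": [0, 0, 0], "offset": [0, -0.3, 3], "fingers": 1}, {"rot": [0, 0, 0], "offset": [0, 0, 2.5], "fingers": 1}, {"rot": [0, 0, 0], "offset": [0, 0, 1.5], "fingers": 1}, {"rot": [0, 0, 0], "offset": [0, 0, 0.8], "fingers": 1}, {"rot": [0, 0, 0], "offset": [0, 0, 0], "fingers": 1}, {"rot": [0, 0, 0], "offset": [0, 0, 0], "fingers": 1}]'

```text
time: 12.13
eef_pos: [0.5256, -0.0097, 0.0178]
tcp_rot: [0.792, 0.611, 0.0, 0.0]
contact_force: [-1.0, -0.0, 0.9]
width: 0.0243
grip_force: 15.0
```

Emit:
drive_tool --motion '[{"rot": [0, 0, 0], "offset": [0, 0, 0], "fingers": 0.35}, {"rot": [0, 0, 0], "offset": [0, 0, 0], "fingers": 0.1}, {"rot": [0, 0, 0], "offset": [0, 0, 0], "fingers": 0.1}, {"rot": [0, 0, 0], "offset": [0, 0, 0], "fingers": 0.1}, {"rot": [0, 0, 0], "offset": [0, 0, 0], "fingers": 0.1}, {"rot": [0, 0, 0], "offset": [0, 0, -8], "fingers": 0.1}, {"rot": [0, 0, 0], "offset": [0, 0, -15], "fingers": 0.1}, {"rot": [0, 0, 0], "offset": [0, 0, -30], "fingers": 0.1}, {"rot": [0, 0, 0], "offset": [0, 0, -35], "fingers": 0.1}, {"rot": [0, 0, 0], "offset": [0, 0, -22], "fingers": 0.1}, {"rot": [0, 0, 0], "offset": [0, 0, 0], "fingers": 0.1}, {"rot": [0, 0, 0], "offset": [0, 0, 0], "fingers": 0.1}]'

```text
time: 13.13
eef_pos: [0.5266, -0.0098, 0.1302]
tcp_rot: [0.792, 0.611, 0.002, 0.001]
contact_force: [-0.1, -0.3, -0.6]
width: 0.0395
grip_force: 0.0
```

Emit:
drive_tool --motion '[{"rot": [0, 0, -6.92], "offset": [0, 0, 0], "fingers": 0.1}, {"rot": [0, 0, -6.92], "offset": [0, 0, 0], "fingers": 0.1}, {"rot": [0, 0, -6.92], "offset": [0, 0, 0], "fingers": 0.1}, {"rot": [0, 0, -6.92], "offset": [0, 0, 0], "fingers": 0.1}, {"rot": [0, 0, -6.92], "offset": [0, 0, 0], "fingers": 0.1}, {"rot": [0, 0, -6.92], "offset": [0, 0, 0], "fingers": 0.1}, {"rot": [0, 0, -6.92], "offset": [0, 0, 0], "fingers": 0.1}, {"rot": [0, 0, -6.92], "offset": [0, 0, 0], "fingers": 0.1}, {"rot": [0, 0, -6.92], "offset": [0, 0, 0], "fingers": 0.1}, {"rot": [0, 0, -6.92], "offset": [0, 0, 0], "fingers": 0.1}, {"rot": [0, 0, -6.92], "offset": [0, 0, 0], "fingers": 0.1}, {"rot": [0, 0, -6.92], "offset": [0, 0, 0], "fingers": 0.1}, {"rot": [0, 0, -6.92], "offset": [0, 0, 0], "fingers": 0.1}, {"rot": [0, 0, 0], "offset": [0.7, -33.4, 0], "fingers": 0.1}, {"rot": [0, 0, 0], "offset": [0, -33.4, 0], "fingers": 0.1}, {"rot": [0, 0, 0], "offset": [0, -33.4, 0], "fingers": 0.1}, {"rot": [0, 0, 0], "offset": [0, -33.4, 0], "fingers": 0.1}, {"rot": [0, 0, 0], "offset": [0, -33.4, 0], "fingers": 0.1}, {"rot": [0, 0, 0], "offset": [0, -33.4, 0], "fingers": 0.1}, {"rot": [0, 0, 0], "offset": [0, 0, 0], "fingers": 0.1}]'

```text
time: 14.8
eef_pos: [0.4714, -0.2077, 0.1257]
tcp_rot: [0.131, 0.991, -0.001, -0.002]
contact_force: [-0.2, 0.1, 0.5]
width: 0.0396
grip_force: 0.0
```

```bash
python3 b.py; python3 - <<'E'
from h import *
a=imaging.snapshot("scene")[140:260,220:360]; b=imaging.snapshot("top")[180:260,240:340]
a=cv2.resize(a,(400,343),interpolation=cv2.INTER_CUBIC);b=cv2.resize(b,(400,320),interpolation=cv2.INTER_CUBIC)
cv2.imwrite("pics/c7.png",np.hstack([a[:320],b])[:,:,::-1])
E
```

```text
TCP in case mm [  -2.2 -177.9] z 0.1257 yaw err of tool x vs case y 1.5647 tilt [ 0.0033 -0.0019]
```

View pics/c7.png

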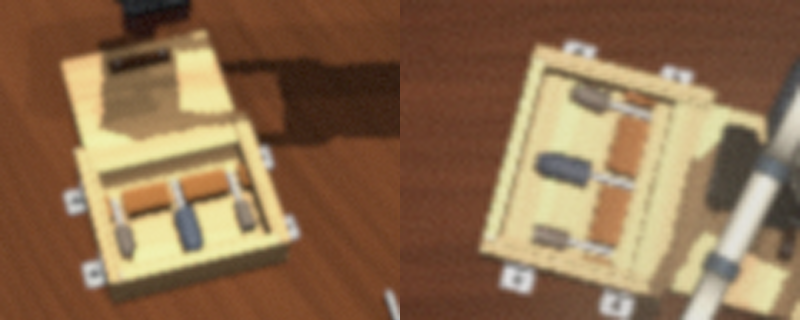

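The point lies in the middle slot: head at crop (187,225), shank in the gap at (178,190), nose to +y. Now I close the cover.

Emit:
drive_tool --motion '[{"rot": [0, 0, 0], "offset": [0, 0, 15], "fingers": 0.1}, {"rot": [0, 0, 0], "offset": [0, 0, 20], "fingers": 0.1}, {"rot": [0, 0, 0], "offset": [0, 0, 10], "fingers": 0.1}, {"rot": [0, 0, 0], "offset": [0, 0, 0], "fingers": 0.1}, {"rot": [0, 0, 0], "offset": [0, 0, 0], "fingers": 0.1}]'

```text
time: 15.32
eef_pos: [0.4736, -0.2022, 0.0819]
tcp_rot: [0.128, 0.992, 0.0, -0.001]
contact_force: [-0.2, 0.1, 0.9]
width: 0.0392
grip_force: 0.0
```

```bash
python3 b.py
```

```text
TCP in case mm [  -1.5 -172. ] z 0.0819 yaw err of tool x vs case y 1.5711 tilt [0.0022 0.0006]
```

Emit:
drive_tool --motion '[{"rot": [0, 0, 0], "offset": [0, -0.7, 15], "fingers": 0.1}, {"rot": [0, 0, 0], "offset": [0, 0, 8], "fingers": 0.1}, {"rot": [0, 0, 0], "offset": [0, 0, 4], "fingers": 0.1}, {"rot": [0, 0, 0], "offset": [0, 0, 0], "fingers": 0.1}, {"rot": [0, 0, 0], "offset": [0, 0, 0], "fingers": 1}, {"rot": [0, 0, 0], "offset": [0, 0, 0], "fingers": 1}, {"rot": [0, 0, 0], "offset": [0, 0, 0], "fingers": 1}, {"rot": [0, 0, 0], "offset": [0, 0, 0], "fingers": 1}, {"rot": [0, 0, 0], "offset": [0, 0, 0], "fingers": 1}, {"rot": [0, 0, 0], "offset": [0, 0, 0], "fingers": 1}, {"rot": [0, 0, 0], "offset": [0, 0, 0], "fingers": 1}]'

```text
time: 16.23
eef_pos: [0.4744, -0.2028, 0.0563]
tcp_rot: [0.128, 0.992, 0.001, 0.001]
contact_force: [0.5, 6.1, 1.1]
width: 0.0121
grip_force: 15.0
```

```bash
python3 b.py
```

```text
TCP in case mm [  -0.6 -172.4] z 0.0563 yaw err of tool x vs case y 1.5705 tilt [-0.0009  0.0026]
```

Emit:
drive_tool --motion '[{"rot": [0, 0, 0], "offset": [0, 8, 0], "fingers": 1}, {"rot": [0, 0, 0], "offset": [0, 15, 0], "fingers": 1}, {"rot": [0, 0, 0], "offset": [0, 15, 0], "fingers": 1}, {"rot": [0, 0, 0], "offset": [0, 15, 0], "fingers": 1}, {"rot": [0, 0, 0], "offset": [0, 15, 0], "fingers": 1}, {"rot": [0, 0, 0], "offset": [0, 15, 0], "fingers": 1}, {"rot": [0, 0, 0], "offset": [0, 15, 0], "fingers": 1}, {"rot": [0, 0, 0], "offset": [0, 10, 0], "fingers": 1}, {"rot": [0, 0, 0], "offset": [0, 7, 0], "fingers": 1}, {"rot": [0, 0, 0], "offset": [0, 5, 0], "fingers": 1}, {"rot": [0, 0, 0], "offset": [0, 2, 0], "fingers": 1}, {"rot": [0, 0, 0], "offset": [0, 0, 0], "fingers": 1}, {"rot": [0, 0, 0], "offset": [0, 0, 0], "fingers": 1}]'

```text
time: 17.32
eef_pos: [0.5054, -0.0857, 0.0563]
tcp_rot: [0.128, 0.992, 0.001, 0.001]
contact_force: [3.6, 1.4, 2.5]
width: 0.0118
grip_force: 15.0
```

```bash
python3 b.py
```

```text
TCP in case mm [ -0.3 -51.2] z 0.0563 yaw err of tool x vs case y 1.57 tilt [-0.0015  0.0015]
```

Not yet at the stop, since the force is low. I keep pushing in small steps.

Emit:
drive_tool --motion '[{"rot": [0, 0, 0], "offset": [0, 2, 0], "fingers": 1}, {"rot": [0, 0, 0], "offset": [0, 1, 0], "fingers": 1}, {"rot": [0, 0, 0], "offset": [0, 1, 0], "fingers": 1}, {"rot": [0, 0, 0], "offset": [0, 0, 0], "fingers": 1}]'

```text
time: 17.65
eef_pos: [0.5063, -0.0826, 0.0563]
tcp_rot: [0.129, 0.992, -0.0, 0.001]
contact_force: [3.3, -2.9, 4.4]
width: 0.0118
grip_force: 15.0
```

Emit:
drive_tool --motion '[{"rot": [0, 0, 0], "offset": [0, 1, 0], "fingers": 1}, {"rot": [0, 0, 0], "offset": [0, 1, 0], "fingers": 1}, {"rot": [0, 0, 0], "offset": [0, 0, 0], "fingers": 1}, {"rot": [0, 0, 0], "offset": [0, 0, 0], "fingers": 1}]'

```text
time: 17.98
eef_pos: [0.5065, -0.0818, 0.0563]
tcp_rot: [0.129, 0.992, -0.001, 0.001]
contact_force: [2.5, -6.9, 5.3]
width: 0.0119
grip_force: 15.0
```

```bash
python3 b.py
```

```text
TCP in case mm [ -0.3 -47.2] z 0.0563 yaw err of tool x vs case y 1.569 tilt [-0.0014 -0.0027]
```

Emit:
drive_tool --motion '[{"rot": [0, 0, 0], "offset": [0, 2, 0], "fingers": 1}, {"rot": [0, 0, 0], "offset": [0, 1, 0], "fingers": 1}, {"rot": [0, 0, 0], "offset": [0, 0, 0], "fingers": 1}, {"rot": [0, 0, 0], "offset": [0, 0, 0], "fingers": 1}]'

```text
time: 18.32
eef_pos: [0.5065, -0.0817, 0.0562]
tcp_rot: [0.13, 0.992, -0.004, 0.0]
contact_force: [-0.1, -16.6, 5.6]
width: 0.0116
grip_force: 15.0
```

Firm stop: the force rises to 17 N with no further movement. I ease off, release and withdraw.

Emit:
drive_tool --motion '[{"rot": [0, 0, 0], "offset": [0, -2.5, 0], "fingers": 1}, {"rot": [0, 0, 0], "offset": [0, 0, 0], "fingers": 0.1}, {"rot": [0, 0, 0], "offset": [0, 0, 0], "fingers": 0.1}, {"rot": [0, 0, 0], "offset": [0, 0, 0], "fingers": 0.1}, {"rot": [0, 0, 0], "offset": [0, 0, 0], "fingers": 0.1}, {"rot": [0, 0, 0], "offset": [0, 0, -10], "fingers": 0.1}, {"rot": [0, 0, 0], "offset": [0, 0, -25], "fingers": 0.1}, {"rot": [0, 0, 0], "offset": [0, 0, -35], "fingers": 0.1}, {"rot": [0, 0, 0], "offset": [10, 0, -35], "fingers": 0.1}, {"rot": [0, 0, 0], "offset": [30, 0, -20], "fingers": 0.1}, {"rot": [0, 0, 0], "offset": [30, 0, 0], "fingers": 0.1}, {"rot": [0, 0, 0], "offset": [0, 0, 0], "fingers": 0.1}, {"rot": [0, 0, 0], "offset": [0, 0, 0], "fingers": 0.1}]'

```text
time: 19.4
eef_pos: [0.4384, -0.0616, 0.182]
tcp_rot: [0.128, 0.992, -0.0, 0.001]
contact_force: [0.6, 0.2, 0.2]
width: 0.0393
grip_force: 0.0
```

```bash
python3 - <<'E'
from h import *
save("scene","c8",(220,140,360,260),5)
E
```

```text
(no output)
```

View pics/c8.png

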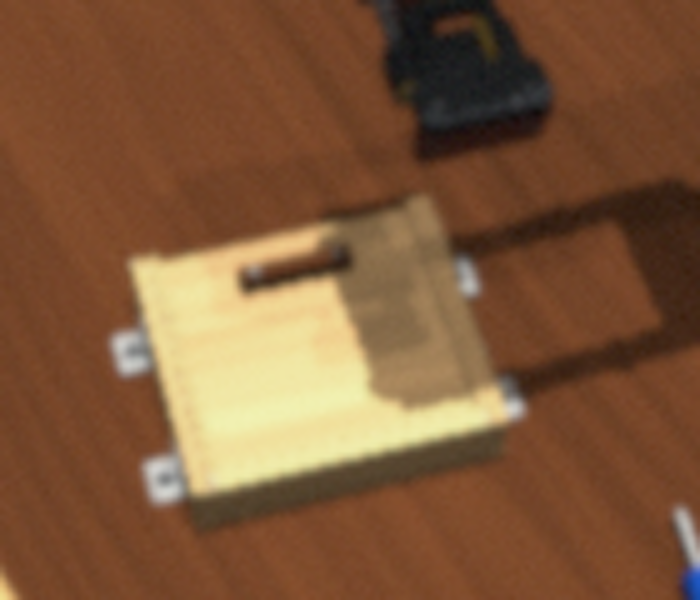

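The cover is shut, with its strip at crop (295,268), and the arm is clear. I'm handing in.

```bash
python3 -c "
from rig import job
print(job.close_job())"
```

```text
the job is handed in; nothing more can be done
None
```

I handed the job in at about 19.5 s: the cover was drawn back to its stop, the small grey point set down in the middle slot nose to +y, and the cover slid fully home; the hand-in returned no verdict.

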